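# Load the coating turntable from the drying track

### The arm

A 7-joint arm with a two-finger parallel gripper is mounted at the origin on the work surface. World frame = base frame: x ahead of the robot, y to its left, z up, the work surface at z = 0. Lengths are in m, angles in rad, forces in N, time in s.
With the tool pointing down it reaches from about 0.4 to 0.85 m from the base axis. Payload 4.5 kg.
Tool frame: the origin (TCP) lies midway between the tips of the shut fingers; the grasp point (between the pads) lies 19 mm behind it; z points along the fingers, y is the line along which they close (so a half turn about z gives the same grasp; the last joint's range is limited). The gripper opens to 88 mm and grips with 3 to 60 N. Pads are 18 mm wide; open, the fingers measure 123 mm over their backs; the gripper's body (75 mm by 187 mm) begins 45 mm behind the grasp point.
Start: joints at [1.196, 0.689, -0.195, 1.565, 0.157, 0.902, -0.215], TCP at [0.248, -0.574, 0.239] pointing down, gripper open.
Joint ranges: [-3.01, 3.01], [-0.46, 2.08], [-1.47, 1.51], [0.13, 2.56], [-1, 4.14], [0.04, 2.09], [-2.66, 2.66]. Speed limits (rad/s): [2.57, 2.57, 3.14, 3.14, 3.14, 3.14, 3.14].

### API

Orientations are given as a unit quaternion [x, y, z, w].
In Python, from plant import r, eyes, finish_job gives the robot as it stands. The module is installed in compiled form; this text tells all that it offers.
- The arm moves only by the tool move_arm, never from a script. Its argument "motion" is a list of rows, each a list of 7 numbers: the shift along the tool's x, y, z in mm, then the turn, a rotation vector about the tool's x, y, z in degrees, then the closure, from 0 (fully open) to 1 (shut). A call has 1 to 5 rows; each row is the pose to reach, as a shift and turn from the pose commanded when the call began, along the tool's axes at that moment; what a row does not reach only later rows make up. A row lasts 1/8 s, in which the tool goes at most 62.5 mm and 10.7 degrees, less where a joint would pass 70% of its speed; a pose out of reach is approached as far as the arm can. A call with a gripper value outside its range is refused whole. The fingers move at their own pace and stop on an object; "newtons" is the grip in N (left out, the last holds). Time passes only in rows, so rows that repeat a pose let the fingers close. It gives the time, the measured TCP pose, the force, the opening and the grip force at its end, in the units of the state.
- r.get_state(): the state, without advancing time (a new reading comes with each control period).
- eyes.snapshot(name): name is "side" or "top"; returns a dict with "frame" (480x640x3 uint8, red, green, blue), "z_map" (480x640 float32, m along the optical axis (not along the pixel's ray), 0 where there is no reading), "intrinsics" (3x3 intrinsics, pixels), "dist" ([k1, k2, p1, p2, k3] as OpenCV has them; the pictures are not rectified), "world_to_cam" (4x4, takes a point from world to camera coordinates). Camera axes: x right, y down, z forward; pixel columns grow to the right and rows downward; lengths in m; the calibration is good to about 2 mm. A picture is of the moment at which its call begins.
- finish_job(): hands the job in; it is judged then, once.
The state is a dict: "clock": time; "q": joint angles; "qd": joint speeds; "joint_torque": joint torques, N m; "tool_pos": TCP position; "eef_rot": TCP orientation; "contact_force": force on the tool from outside, world axes, zero at the start; "moment": the same for the moment, N m; "opening": opening from 0.0 (shut) to 1.0 (fully open); "finger_force": force on a finger pad.
Only numpy, scipy, OpenCV 4.12 (cv2) and the standard library are available. Lean on these libraries where they do the work, as an engineer would, in place of code of your own. Each camera call takes 0.05 s, during which the arm holds its last target. There are 200 camera calls.

### The job

Load all the degreased steel rollers that lie on the drying track onto the coating turntable. Take the wooden push paddle and with it roll each roller gently along the track into the pocket facing it, turning the turntable on to its next click position after each one, until every roller lies in a pocket of its own and an empty pocket faces the track. The rollers are clean: do not touch them with the gripper, do not let one fall; at the end stand the paddle upright on its mat again, and leave the spray can, screwdriver and jar where they are.

Things in the scene. Friction and masses are not known exactly. Their poses are not given: they have to be found in the camera images.
- stand: Fixed stand that carries turntable and track; place and yaw vary. Origin: on the turntable's upright axis at bench height, z up. The straight, level, open track leads from the turntable in the stand's -y direction, centred on its x = 0: two rails, tops 65 mm above the bench, from 142 to 590 mm off the axis.
- track_end (a point): Point on the track's middle line at rail height (65 mm above the bench), at the end stop 590 mm from the axis. The stop rises 26 mm above the rails. Thin guides along both sides of the track, inner faces 88 mm and outer faces 97 mm apart, rise 13 mm above the rails.
- turntable (a joint): Angle of the turntable in rad, counter-clockwise from above, endless, turns either way. It clicks into six positions, every pi/3 (0, 1.047, ..), where a pocket faces the track: a spring plunger draws it into the nearest one, except from within 5 degrees of half-way, where it may stay. Turning it takes about 2 N at a peg.
- hub (a point): Centre of the turntable's top at its axis, 60 mm above the bench (height of the pocket floors). Disc of 138 mm radius with six pockets, cradles for a roller lying square to the radius: floor 5 mm lower than the rails, outer lip 4 mm high from 119 to 129 mm off the axis, inner back stop 26 mm high, face 86.5 mm off the axis, side cheeks 92 mm apart.
- peg0 (a point): Top of one of the six upright steel pegs (14 mm diameter) fixed on the turntable 130 mm off its axis, each half-way between two pockets (30 degrees either side); this one 30 degrees counter-clockwise of pocket 0. Tops 80 mm above the pocket floors (140 mm above the bench), 44 mm higher than rollers in pockets. By the pegs the turntable is pushed round, with the paddle too.
- pocket0 (a point): Centre that a roller has when it lies in pocket 0: 105 mm off the turntable's axis, 78 mm above the bench. At turntable angle 0 this pocket faces the track; pockets 1 to 5 follow counter-clockwise in steps of 60 degrees.
- pocket1 (a point): Centre that a roller has when it lies in pocket 1: 105 mm off the turntable's axis, 78 mm above the bench. Turns with the turntable.
- pocket2 (a point): Centre that a roller has when it lies in pocket 2: 105 mm off the turntable's axis, 78 mm above the bench. Turns with the turntable.
- pocket3 (a point): Centre that a roller has when it lies in pocket 3: 105 mm off the turntable's axis, 78 mm above the bench. Turns with the turntable.
- pocket4 (a point): Centre that a roller has when it lies in pocket 4: 105 mm off the turntable's axis, 78 mm above the bench. Turns with the turntable.
- pocket5 (a point): Centre that a roller has when it lies in pocket 5: 105 mm off the turntable's axis, 78 mm above the bench. Turns with the turntable.
- load_point (a point): Fixed point of the stand where the centre of the pocket that faces the track stands, when clicked in: 105 mm from the axis in the stand's -y direction, 78 mm above the bench. Axes as the stand's.
- roller0: Bare steel roller (absent in some starts: None), a plain cylinder of 36 mm diameter and 84 mm length, about 250 g. Origin at its centre, x along its axis. Starts on the track, axis across it, centre 83 mm above the bench; the rollers stand in a row with at least 56 mm clear between them, roller0 nearest the turntable, roller3 farthest, with at least 60 mm clear behind the last. Rolls easily but soon stops by itself when no longer pushed.
- roller1: Bare steel roller (absent in some starts: None), a plain cylinder of 36 mm diameter and 84 mm length, about 250 g. Origin at its centre, x along its axis. Starts on the track, axis across it, centre 83 mm above the bench; the rollers stand in a row with at least 56 mm clear between them, roller0 nearest the turntable, roller3 farthest, with at least 60 mm clear behind the last. Rolls easily but soon stops by itself when no longer pushed.
- roller2: Bare steel roller (absent in some starts: None), a plain cylinder of 36 mm diameter and 84 mm length, about 250 g. Origin at its centre, x along its axis. Starts on the track, axis across it, centre 83 mm above the bench; the rollers stand in a row with at least 56 mm clear between them, roller0 nearest the turntable, roller3 farthest, with at least 60 mm clear behind the last. Rolls easily but soon stops by itself when no longer pushed.
- roller3: Bare steel roller (absent in some starts: None), a plain cylinder of 36 mm diameter and 84 mm length, about 250 g. Origin at its centre, x along its axis. Starts on the track, axis across it, centre 83 mm above the bench; the rollers stand in a row with at least 56 mm clear between them, roller0 nearest the turntable, roller3 farthest, with at least 60 mm clear behind the last. Rolls easily but soon stops by itself when no longer pushed.
- paddle_grip (a point): Push paddle, a wooden block with upright handle, 180 g: block 40 mm (its x) by 72 mm (its y) by 42 mm high, felt on both broad faces (+x and -x, for pushing); on top a plain handle 24 mm (x) by 40 mm (y), 52 mm high. Whole height 94 mm. The point is the centre of the handle, 68 mm above the underside and 26 mm below the top; z up through the handle. It starts standing on its mat.
- mat: Fixed black rubber mat on the bench, 120 by 120 mm and 4 mm thick, the paddle's place. Origin at the centre of its underside. Its place varies.
- spray_can: Spray can, 58 mm diameter, 170 mm high, stands on the bench beyond the track. Origin at the centre of its underside. Leave it alone.
- screwdriver: Screwdriver, 200 mm long, lies on the bench left of the turntable. Leave it alone.
- jar: Glass jar with lid, 70 mm diameter, 75 mm high, stands on the bench left of the turntable. Origin at the centre of its underside. Leave it alone.
Not all that is in view belongs to the job. Of the things shaped like the mat, the black one is meant.

How it is judged:
On the way, in this order (a step that is already met when the one before it is completed fails the run):
1. the paddle is taken up from its mat (height (world z) of paddle_grip above 0.095 m), for 0.2 s.
2. every roller lies in a pocket of the turntable ((distance between roller0 and pocket0 below 0.012 m or distance between roller0 and pocket1 below 0.012 m or distance between roller0 and pocket2 below 0.012 m or distance between roller0 and pocket3 below 0.012 m or distance between roller0 and pocket4 below 0.012 m or distance between roller0 and pocket5 below 0.012 m) and (distance between roller1 and pocket0 below 0.012 m or distance between roller1 and pocket1 below 0.012 m or distance between roller1 and pocket2 below 0.012 m or distance between roller1 and pocket3 below 0.012 m or distance between roller1 and pocket4 below 0.012 m or distance between roller1 and pocket5 below 0.012 m) and (distance between roller2 and pocket0 below 0.012 m or distance between roller2 and pocket1 below 0.012 m or distance between roller2 and pocket2 below 0.012 m or distance between roller2 and pocket3 below 0.012 m or distance between roller2 and pocket4 below 0.012 m or distance between roller2 and pocket5 below 0.012 m) and (distance between roller3 and pocket0 below 0.012 m or distance between roller3 and pocket1 below 0.012 m or distance between roller3 and pocket2 below 0.012 m or distance between roller3 and pocket3 below 0.012 m or distance between roller3 and pocket4 below 0.012 m or distance between roller3 and pocket5 below 0.012 m)), for 0.2 s.
At the end, for the whole second after the job is handed in: Every roller at rest within 12 mm of a pocket's centre; turntable at rest with an empty pocket within 8 mm of the load point (no roller within 60 mm of it); paddle upright (within 0.1 rad) and released on its mat, within 45 mm of the mat's centre (all of step 2 and horizontal distance between any of pocket0, pocket1, pocket2, pocket3, pocket4, pocket5 and load_point below 0.008 m and horizontal distance between each of roller0, roller1, roller2, roller3 and load_point above 0.06 m and linear speed of each of roller0, roller1, roller2, roller3 below 0.02 m/s and velocity of joint turntable between -0.05 and 0.05 rad/s and horizontal distance between paddle_grip and mat below 0.045 m and height (world z) of paddle_grip between 0.0695 and 0.08 m and angle between paddle_grip's own z axis and vertical below 0.1 rad); the robot touches nothing.
It fails at once if a roller is touched by the gripper or the arm (contact force between any of the fingers, the arm and roller0 above 0.5 N or contact force between any of the fingers, the arm and roller1 above 0.5 N or contact force between any of the fingers, the arm and roller2 above 0.5 N or contact force between any of the fingers, the arm and roller3 above 0.5 N).
It fails at once if a roller is sent faster than 0.6 m/s (linear speed of any of roller0, roller1, roller2, roller3 above 0.6 m/s).
It fails at once if a roller falls off the track or turntable (height (world z) of any of roller0, roller1, roller2, roller3 below 0.062 m).
It fails at once if the spray can, screwdriver or jar is moved by more than 30 mm (distance of any of spray_can, screwdriver, jar from where it was at the start of the episode above 0.03 m).
Of roller0, roller1, roller2, roller3 only 3 to 4 are there at a start; the rules pass over those that are not, and their reading is None.
At some moment in a run one of paddle may be knocked a few centimetres aside while the robot is not near it.
Once in a run the grip may slacken for a moment while it holds something.
It also fails if it takes over 210 s, if anything falls off the work surface, if the arm or the gripper's body presses on something with over 40 N, if the wrist force passes 120 N, or if a joint passes its speed limit or range.

## Working session

There is one attempt and no reset: what is moved stays moved. The work goes in short steps, Python scripts to look and compute and a tool call to move; the robot and the scene stay as the last step left them, time stands still between calls to the robot, and variables do not carry over. Pictures are saved under pics/ and viewed, at most 14 in all, crops included, and the job is handed in when it is done.

Besides the shell and the picture viewer there is one more tool, called as a command line: name --pt "numbers of a row" for each row, then --argument value for the rest. move_arm: Moves the arm, as the interface text tells. Its arguments: {"type":"object","properties":{"motion":{"type":"array","items":{"type":"array","items":{"type":"number"}}},"newtons":{"type":"number"}},"required":["motion"]}

```bash
mkdir -p pics; cat > h.py <<'E'
import numpy as np, cv2
from plant import r, eyes
from scipy.spatial.transform import Rotation as R
def snap(n, save=None):
    s=eyes.snapshot(n)
    if save: cv2.imwrite('pics/'+save, cv2.cvtColor(s['frame'],cv2.COLOR_RGB2BGR))
    return s
def cloud(s):
    h,w=s['z_map'].shape
    u,v=np.meshgrid(np.arange(w),np.arange(h))
    p=cv2.undistortPoints(np.stack([u,v],-1).reshape(-1,1,2).astype(np.float64),s['intrinsics'],np.array(s['dist'])).reshape(h,w,2)
    z=s['z_map']; c=np.dstack([p[...,0]*z,p[...,1]*z,z])
    M=np.linalg.inv(s['world_to_cam'])
    P=c@M[:3,:3].T+M[:3,3]; P[z==0]=np.nan
    return P
E
python3 - <<'E'
from h import *
for n in('top','side'):
    s=snap(n,n+'1.png'); np.savez(n+'1.npz',**s)
print(r.get_state())
E
```

```text
{'clock': 0.1, 'q': array([ 1.19582231,  0.68988078, -0.19453578,  1.56622102,  0.15729541,
        0.90249848, -0.21508404]), 'qd': array([ 0.00201576, -0.00306516,  0.00065054, -0.00486935, -0.00124987,
       -0.00059312,  0.00038764]), 'joint_torque': array([-3.57099285e-03, -5.28499246e+01, -1.27137400e+00, -1.53834343e+01,
       -5.25145477e-02,  2.08490368e-03,  2.70325245e-05]), 'tool_pos': array([ 0.24817556, -0.57300725,  0.23800776]), 'eef_rot': array([ 9.79175196e-01,  2.03015470e-01, -2.15482980e-04, -7.79042970e-04]), 'contact_force': array([0.46603552, 1.30346128, 0.0404567 ]), 'moment': array([ 0.02816083, -0.01043368, -0.02055076]), 'finger_force': 0.0, 'opening': 0.9977250881445948}
```

View pics/top1.png

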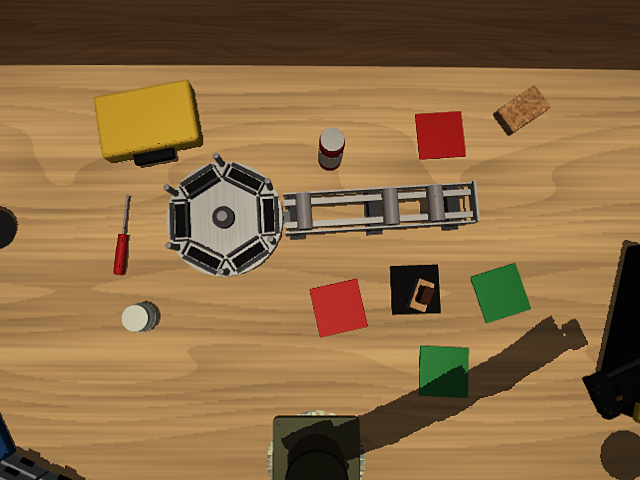

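View pics/side1.png

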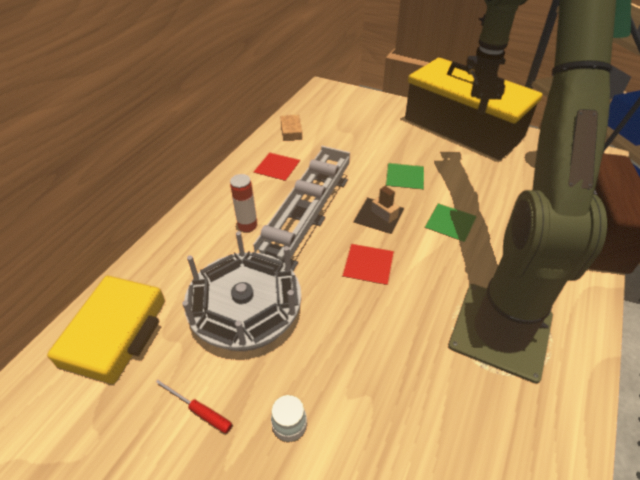

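The top view shows three rollers on the track at (303,210), (391,205) and (435,202). The turntable hub is at (223,216). The paddle, at (422,293), stands on the black mat at (415,290).

Candidates for the paddle are the wooden block with handle at (422,293) and the brown cork block at (522,110). For the mat they are black (415,290), red (339,307) and (440,135), and green (500,292) and (443,371). I choose the block with handle and the black mat.

```bash
python3 - <<'E'
from h import *
s=dict(np.load('top1.npz')); P=cloud(s); f=s['frame']
cv2.imwrite('pics/crop1.png',cv2.cvtColor(cv2.resize(f[240:340,370:480],None,fx=5,fy=5,interpolation=2),cv2.COLOR_RGB2BGR))
Z=P[...,2]
def reg(v0,v1,u0,u1,z0,z1):
    A=P[v0:v1,u0:u1].reshape(-1,3); return A[(A[:,2]>z0)&(A[:,2]<z1)]
# pegs
sub=np.zeros(Z.shape,np.uint8); sub[140:285,155:295]=((Z>.125)&(Z<.15))[140:285,155:295]
n,l,st,c=cv2.connectedComponentsWithStats(sub)
for i in range(1,n):
    print('peg',st[i,4],c[i].round(0),P[l==i].mean(0).round(4))
A=reg(150,280,160,285,.054,.066); print('disc',len(A))
h=P[214:219,221:226].reshape(-1,3); print('hub',h.mean(0).round(4))
for u,v in((303,210),(391,205),(435,202)):
    B=reg(v-22,v+23,u-12,u+13,.096,.106); print('roller',len(B),np.median(B,0).round(4),B.min(0).round(3),B.max(0).round(3), cv2.fitLine(B[:,:2].astype(np.float32),2,0,.01,.01).ravel().round(4))
B=reg(265,320,395,445,.085,.11); rr=cv2.minAreaRect((B[:,:2]*1000).astype(np.float32)); print('handle',len(B),np.median(B[:,2]),rr)
B=reg(265,320,395,445,.035,.056); print('block',len(B),np.median(B[:,2]),cv2.minAreaRect((B[:,:2]*1000).astype(np.float32)))
B=reg(255,325,380,450,-.003,.01);
m=(f[255:325,380:450].max(2)<50)&(Z[255:325,380:450]<.012); B=P[255:325,380:450][m]; print('mat',len(B),np.median(B[:,2]),cv2.minAreaRect((B[:,:2]*1000).astype(np.float32)))
# track guides
B=reg(175,245,285,485,.075,.082); print('track',len(B),cv2.minAreaRect((B[:,:2]*1000).astype(np.float32)),cv2.fitLine(B[:,:2].astype(np.float32),2,0,.01,.01).ravel())
B=reg(170,245,460,490,.086,.096); print('stop',len(B),B.mean(0),cv2.minAreaRect((B[:,:2]*1000).astype(np.float32)))
E
```

```text
peg 41 [216. 156.] [0.6986 0.2303 0.1378]
peg 36 [267. 181.] [0.6416 0.1141 0.1389]
peg 40 [167. 187.] [0.6271 0.3365 0.139 ]
peg 35 [270. 239.] [0.5122 0.1055 0.1393]
peg 42 [168. 245.] [0.4975 0.3295 0.1382]
peg 41 [221. 271.] [0.4403 0.2127 0.1385]
disc 8249
hub [0.5696 0.2188 0.0934]
roller 384 [0.5832 0.0342 0.1   ] [0.541 0.018 0.096] [0.626 0.049 0.106] [0.9981 0.0618 0.5825 0.0337]
roller 376 [ 0.5939 -0.1682  0.1   ] [ 0.552 -0.184  0.096] [ 0.636 -0.153  0.106] [ 0.9986  0.0536  0.5945 -0.1686]
roller 366 [ 0.6012 -0.2744  0.1   ] [ 0.561 -0.291  0.096] [ 0.646 -0.258  0.105] [ 0.9977  0.0683  0.6026 -0.2746]
handle 205 0.09826756023740857 ((389.5028381347656, -246.94012451171875), (25.500625610351562, 39.521705627441406), 70.67829132080078)
block 317 0.04650635513921131 ((389.55889892578125, -246.62364196777344), (41.013187408447266, 72.28243255615234), 69.4113998413086)
mat 1662 0.0047214182802515214 ((403.9515686035156, -239.9254150390625), (117.42913055419922, 121.26062774658203), 2.171139717102051)
track 691 ((594.4970092773438, -144.35317993164062), (97.25568389892578, 448.4987487792969), 3.7772042751312256) [ 0.07087121 -0.99748546  0.59211266 -0.15643576]
stop 141 [ 0.60914342 -0.36908403  0.09061939] ((608.7230224609375, -368.4078369140625), (95.98082733154297, 10.603631019592285), 2.7343928813934326)
```

View pics/crop1.png

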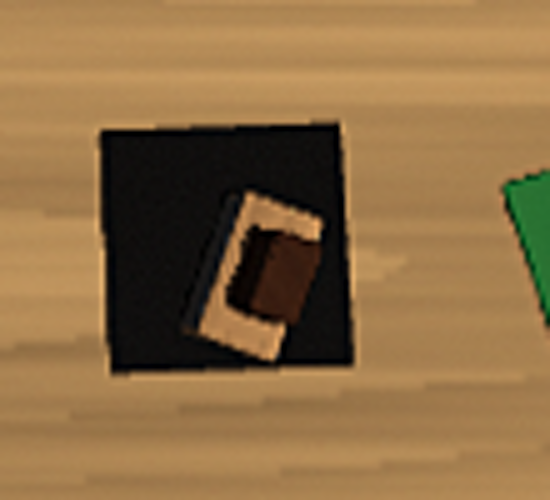

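The crop shows the paddle near (270,275), standing on the black mat with its handle up. The sizes measured agree with those given: handle 25x40 mm, mat 117x121 mm, guides 97 mm, roller tops at 100 mm.

Next I write a move calculator and approach the paddle.

```bash
cat >> h.py <<'E'
AX=np.array([.5695,.2208]); TH=np.radians(3.85)
D=np.array([np.sin(TH),-np.cos(TH)]); L=np.array([np.cos(TH),np.sin(TH)])  # D away from hub on track, L stand +x
def xy(d,l=0): return AX+d*D+l*L
def dl(p): v=np.asarray(p)[:2]-AX; return v@D, v@L
def go(p,psi=None,z=None):
    """print shift from current pose; p=xy, z TCP height, psi tool-x heading deg"""
    s=r.get_state(); q=R.from_quat(s['eef_rot']); m=q.as_matrix()
    t=np.array([p[0],p[1],z]); d=q.inv().apply(t-s['tool_pos'])*1000
    out=d.round(1)
    rv=np.zeros(3)
    if psi is not None:
        c,sn=np.cos(np.radians(psi)),np.sin(np.radians(psi))
        Rt=np.array([[c,sn,0],[sn,-c,0],[0,0,-1]])
        rv=np.degrees((q.inv()*R.from_matrix(Rt)).as_rotvec())
    print('shift',out,'turn',rv.round(1),'| pos',s['tool_pos'].round(4),'dl',np.round(dl(s['tool_pos']),4),'F',s['contact_force'].round(1),'open',round(s['opening'],3),'ff',round(s['finger_force'],1),'t',round(s['clock'],1))
E
python3 - <<'E'
from h import *
go((.3895,-.247),70,.16)
s=dict(np.load('top1.npz')); P=cloud(s)
B=P[120:175,310:350].reshape(-1,3); B=B[B[:,2]>.16]; print('can',B.mean(0),dl(B.mean(0)))
for p in((.5832,.0342),(.5939,-.1682),(.6012,-.2744)): print(dl(p))
E
```

```text
shift [ 259.3 -242.8   78.4] turn [ -0.1  -0.  -46.6] | pos [ 0.2482 -0.573   0.238 ] dl [ 0.7704 -0.3739] F [0.5 1.3 0. ] open 0.998 ff 0.0 t 0.1
can [ 0.72699333 -0.02904834  0.16960845] (np.float64(0.2598593293715293), np.float64(0.1403619311585381))
(np.float64(0.18709877240773426), np.float64(0.0011398962754771216))
(np.float64(0.3897604543570955), np.float64(-0.001774322222845199))
(np.float64(0.49621094361030127), np.float64(-0.00162155523322461))
```

move_arm --pt "40 -37 12 0 0 -9 0" --pt "80 -75 24 0 0 -19 0" --pt "120 -112 36 0 0 -28 0" --pt "160 -150 48 0 0 -37 0" --pt "200 -187 60 0 0 -46.6 0"

```text
clock: 0.72
tool_pos: [0.3581, -0.3208, 0.1783]
eef_rot: [0.818, 0.576, 0.0, -0.0]
contact_force: [1.3, -0.4, -0.5]
opening: 1.0
finger_force: 0.0
```

```bash
python3 - <<'E'
from h import *
go((.3895,-.247),70,.15)
E
```

```text
shift [80.   4.7 28.4] turn [ 0.  -0.   0.3] | pos [ 0.3581 -0.3208  0.1783] dl [ 0.5261 -0.2473] F [ 1.3 -0.4 -0.5] open 1.0 ff 0.0 t 0.7
```

move_arm --pt "40 2 14 0 0 0 0" --pt "80 5 28 0 0 0 0" --pt "80 5 28 0 0 0 0"

```text
clock: 1.1
tool_pos: [0.3909, -0.2453, 0.15]
eef_rot: [0.817, 0.577, 0.0, -0.001]
contact_force: [-0.7, 0.2, 0.5]
opening: 1.003
finger_force: 0.0
```

```bash
python3 - <<'E'
from h import *
go((.3895,-.247),70,.053)
s=snap('side','side2.png'); P=cloud(s).reshape(-1,3)
f=s['frame'].reshape(-1,3)
m=(abs(P[:,0]-.39)<.08)&(abs(P[:,1]+.247)<.08)
for a,b in((.08,.105),(.03,.052)):
    B=P[m&(P[:,2]>a)&(P[:,2]<b)]; print(len(B),B.min(0).round(3),B.max(0).round(3),cv2.minAreaRect((B[:,:2]*1000).astype(np.float32)))
E
```

```text
shift [-2.3 -0.5 97. ] turn [-0.1 -0.1  0.4] | pos [ 0.3909 -0.2453  0.15  ] dl [ 0.453  -0.2095] F [-0.7  0.2  0.5] open 1.003 ff 0.0 t 1.1
146 [ 0.372 -0.264  0.08 ] [ 0.415 -0.228  0.102] ((393.4986267089844, -246.58206176757812), (26.177978515625, 40.064735412597656), 67.92507934570312)
240 [ 0.353 -0.263  0.03 ] [ 0.435 -0.215  0.051] ((394.50689697265625, -246.5032958984375), (47.132301330566406, 74.4804458618164), 68.98371887207031)
```

View pics/side2.png

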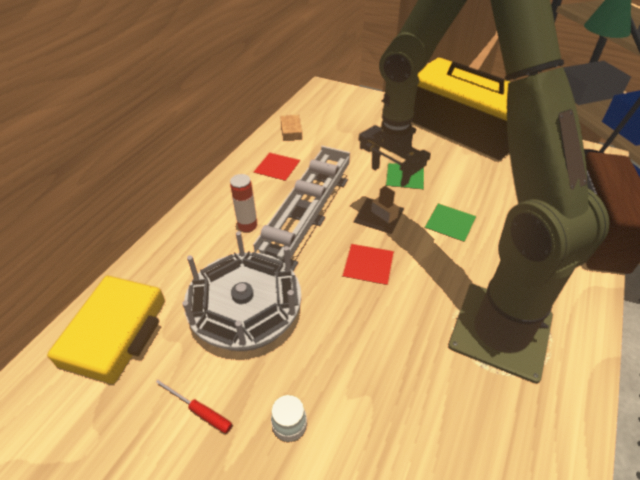

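The side view shows the paddle still on its mat, handle at (387,197), with the open gripper above it. I go down and grip.

move_arm --pt "-1 0 40 0 0 0.5 0" --pt "-1 0 75 0 0 0.5 0" --pt "-1 0 97 0 0 0.5 0" --pt "-1 0 97 0 0 0.5 0.6" --pt "-1 0 97 0 0 0.5 0.8" --newtons 45

```text
clock: 1.78
tool_pos: [0.3893, -0.251, 0.0544]
eef_rot: [0.822, 0.569, 0.0, 0.001]
contact_force: [0.5, 0.3, 0.0]
opening: 0.797
finger_force: 0.0
```

move_arm --pt "0 0 0 0 0 0 0.8" --pt "0 0 0 0 0 0 0.8" --pt "0 0 0 0 0 0 0.8"

```text
clock: 2.15
tool_pos: [0.3906, -0.2503, 0.0543]
eef_rot: [0.822, 0.57, 0.001, 0.001]
contact_force: [2.4, -0.9, 1.6]
opening: 0.46
finger_force: 1.1
```

move_arm --pt "0 0 0 0 0 0 0.8" --pt "0 0 -25 0 0 0 0.8" --pt "0 0 -60 0 0 0 0.8" --pt "0 0 -100 0 0 0 0.8" --pt "0 0 -140 0 0 0 0.8"

```text
clock: 2.78
tool_pos: [0.388, -0.2495, 0.1945]
eef_rot: [0.822, 0.57, -0.001, -0.001]
contact_force: [0.2, -0.3, -2.0]
opening: 0.453
finger_force: 45.0
```

```bash
python3 - <<'E'
from h import *
go(xy(.260),93.85,.2)
E
```

```text
shift [267.1 112.6  -5.8] turn [ -0.2  -0.  -24.3] | pos [ 0.388  -0.2495  0.1945] dl [ 0.457  -0.2126] F [ 0.2 -0.3 -2. ] open 0.453 ff 45.0 t 2.8
```

move_arm --pt "47 20 -2 0 0 -5 0.8" --pt "100 42 -5 0 0 -10 0.8" --pt "153 65 -5 0 0 -16 0.8" --pt "206 87 -5 0 0 -21 0.8" --pt "255 108 -5 0 0 -24.3 0.8"

```text
clock: 3.4
tool_pos: [0.5796, -0.0473, 0.198]
eef_rot: [0.682, 0.731, -0.001, -0.001]
contact_force: [0.6, -0.2, -2.2]
opening: 0.447
finger_force: 45.0
```

move_arm --pt "0 0 0 0 0 0 0.8" --pt "0 0 0 0 0 0 0.8"

```text
clock: 3.65
tool_pos: [0.5781, -0.0495, 0.1977]
eef_rot: [0.683, 0.73, -0.002, -0.001]
contact_force: [-0.8, -0.3, -2.7]
opening: 0.448
finger_force: 45.0
```

```bash
cat >> h.py <<'E'
def track(save=None, rng=None):
    """rollers and paddle in stand coords from both views"""
    for n in ('top','side'):
        s=snap(n,save and n+save); P=cloud(s); Q=P.reshape(-1,3); v=Q[:,:2]-AX; d=v@D; l=v@L; z=Q[:,2]
        zt=r.get_state()['tool_pos'][2]; t=dl(r.get_state()['tool_pos'])
        ok=(abs(l)<.03)&(z>.097)&(z<.104)&(d>.15)&(d<.58)
        h,_=np.histogram(d[ok],np.arange(.15,.6,.005)); 
        g=[]; 
        for x in np.sort(d[ok]):
            if g and x-g[-1][-1]<.006: g[-1].append(x)
            else: g.append([x])
        print(n,'rollerlike d:',[(round(a[0],3),round(a[-1],3),len(a)) for a in g if len(a)>15])
        for a,b in((-.022,.006),):  # block top slab
            zz=zt-.0503+.042
            m=(abs(z-zz)<.004)&(abs(d-t[0])<.06)&(abs(l-t[1])<.06)
            if m.sum()>10: print(n,'block top n',m.sum(),'d',d[m].min().round(3),d[m].max().round(3),'l',l[m].min().round(3),l[m].max().round(3),'z',np.median(z[m]).round(4))
E
python3 - <<'E'
from h import *
go(xy(.260),93.85,.117)
track('3.png')
E
```

```text
shift [10.4  9.9 80.7] turn [-0.2  0.1 -0. ] | pos [ 0.5781 -0.0495  0.1977] dl [ 0.2703 -0.0096] F [-0.8 -0.3 -2.7] open 0.448 ff 45.0 t 3.6
top rollerlike d: [(np.float64(0.172), np.float64(0.203), 251), (np.float64(0.482), np.float64(0.511), 206)]
side rollerlike d: [(np.float64(0.174), np.float64(0.2), 136), (np.float64(0.379), np.float64(0.403), 59), (np.float64(0.483), np.float64(0.509), 21)]
side block top n 175 d 0.246 0.287 l -0.047 0.024 z 0.1894
```

View pics/side3.png

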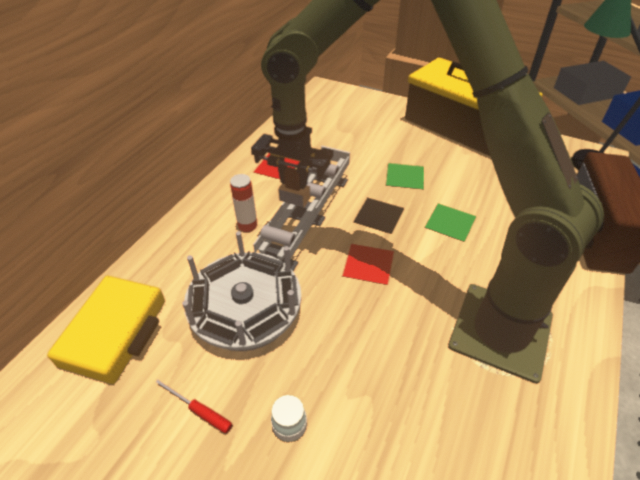

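The side view shows the paddle held upright over the track at (293,195), behind roller0 at (278,236). I lower it onto the gap between the rollers.

move_arm --pt "5 6 15 0 0 0 0.8" --pt "10 11 40 0 0 0 0.8" --pt "10 11 65 0 0 0 0.8" --pt "10 11 79 0 0 0 0.8" --pt "10 11 79 0 0 0 0.8"

```text
clock: 4.38
tool_pos: [0.5891, -0.0384, 0.1185]
eef_rot: [0.683, 0.73, -0.001, -0.001]
contact_force: [-0.8, 0.3, -2.2]
opening: 0.45
finger_force: 45.0
```

```bash
python3 - <<'E'
from h import *
go(xy(.147),93.85,.119)
track()
E
```

```text
shift [112.9  -2.3  -0.5] turn [-0.1  0.  -0. ] | pos [ 0.5891 -0.0384  0.1185] dl [0.2599 0.0022] F [-0.8  0.3 -2.2] open 0.45 ff 45.0 t 4.4
top rollerlike d: [(np.float64(0.174), np.float64(0.201), 246), (np.float64(0.482), np.float64(0.511), 190)]
side rollerlike d: [(np.float64(0.175), np.float64(0.201), 141), (np.float64(0.235), np.float64(0.242), 42), (np.float64(0.481), np.float64(0.51), 89)]
side block top n 158 d 0.234 0.276 l -0.035 0.038 z 0.1111
```

move_arm --pt "14 0 0 0 0 0 0.8" --pt "28 -1 0 0 0 0 0.8" --pt "42 -2 0 0 0 0 0.8" --pt "56 -2 0 0 0 0 0.8" --pt "70 -2 0 0 0 0 0.8"

```text
clock: 5.1
tool_pos: [0.5833, 0.033, 0.1198]
eef_rot: [0.683, 0.73, 0.0, -0.0]
contact_force: [0.1, -1.0, -1.7]
opening: 0.454
finger_force: 45.0
```

move_arm --pt "10 0 0 0 0 0 0.8" --pt "20 0 0 0 0 0 0.8" --pt "30 0 0 0 0 0 0.8" --pt "39 0 0 0 0 0 0.8" --pt "39 0 0 0 0 0 0.8"

```text
clock: 5.72
tool_pos: [0.5807, 0.0718, 0.1198]
eef_rot: [0.683, 0.731, 0.0, -0.0]
contact_force: [-0.6, 0.5, -2.6]
opening: 0.452
finger_force: 45.0
```

```bash
cat >> h.py <<'E'
def table(save=None):
    s=snap('top',save); P=cloud(s).reshape(-1,3); v=P[:,:2]-AX; rho=np.hypot(*v.T); z=P[:,2]
    a=np.degrees(np.arctan2(v@L,v@D))  # ccw from facing direction
    m=(abs(rho-.13)<.014)&(z>.125)&(z<.147)
    x=a[m]; ph=np.degrees(np.angle(np.exp(1j*np.radians(6*(x-30))).mean()))/6
    print('pegs n',m.sum(),'phase deg off click',ph.round(2), 'pts', np.unique((x/5).round()*5))
    m=(abs(rho-.105)<.03)&(z>.088)&(z<.101)
    h,e=np.histogram(a[m],np.arange(-180,181,20)); print('roller tops in pockets (angle ccw from track):',[(int(e[i]),int(h[i])) for i in range(18) if h[i]>10])
    for c in range(-180,180,60):
        k=m&(abs((a-c+180)%360-180)<20)
        if k.sum()>40: u=np.median(P[k],0); print(c,k.sum(),'rho',np.percentile(rho[k],[5,50,95]).round(4),'z',np.percentile(z[k],[50,95]).round(4))
E
python3 - <<'E'
from h import *
go(xy(.150),93.85,.119)
table('top4.png')
E
```

```text
shift [-0.5 -1.2  0.8] turn [ 0.  -0.   0.1] | pos [0.5807 0.0718 0.1198] dl [0.1495 0.0012] F [-0.6  0.5 -2.6] open 0.452 ff 45.0 t 5.7
pegs n 163 phase deg off click -0.21 pts [-155. -150.  -95.  -90.  -30.   85.   90.   95.  145.  150.  155.]
roller tops in pockets (angle ccw from track): [(-180, 12), (-160, 18), (-140, 11), (-120, 12), (-100, 16), (-40, 29), (-20, 79), (0, 21), (80, 20), (140, 21), (160, 13)]
0 100 rho [0.0824 0.0946 0.1055] z [0.094  0.0987]
```

View pics/top4.png

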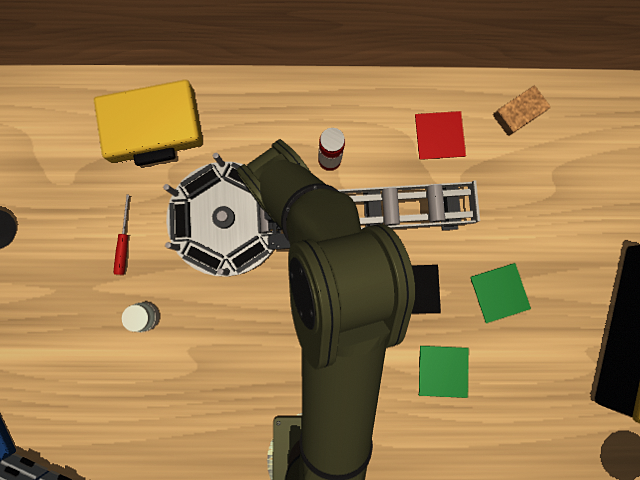

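The top view shows pocket 0 at about (270,210) partly hidden by the arm, so I back off, raise the paddle and look again.

move_arm --pt "-10 0 0 0 0 0 0.8" --pt "-10 0 -18 0 0 0 0.8" --pt "-10 0 -36 0 0 0 0.8" --pt "-10 -35 -36 0 0 0 0.8" --pt "-10 -68 -36 0 0 0 0.8"

```text
clock: 6.4
tool_pos: [0.5134, 0.0557, 0.1571]
eef_rot: [0.684, 0.73, 0.001, 0.001]
contact_force: [-0.1, -0.2, -2.2]
opening: 0.449
finger_force: 45.0
```

```bash
cat >> h.py <<'E'
def stable():
    s=snap('side'); P=cloud(s).reshape(-1,3); v=P[:,:2]-AX; d=v@D; l=v@L; z=P[:,2]
    rho=np.hypot(d,l); a=np.degrees(np.arctan2(l,d))
    m=(abs(rho-.13)<.014)&(z>.125)&(z<.142); x=a[m]; ph=np.degrees(np.angle(np.exp(1j*np.radians(6*(x-30))).mean()))/6
    print('side pegs n',m.sum(),'phase',ph.round(2),np.unique((x/5).round()*5))
    for c in range(-180,180,60):
        t=np.radians(c); dd=d*np.cos(t)+l*np.sin(t); ll=-d*np.sin(t)+l*np.cos(t)
        k=(abs(ll)<.03)&(abs(dd-.105)<.03)&(z>.089)&(z<.104)
        if k.sum()>25: print('side pocket',c,'n',k.sum(),'radial',np.percentile(dd[k],[3,50,97]).round(4),'ztop',np.percentile(z[k],95).round(4))
    m=(abs(l)<.03)&(z>.097)&(z<.104)&(d>.15)&(d<.58); g=[]
    for x in np.sort(d[m]):
        if g and x-g[-1][-1]<.006: g[-1].append(x)
        else: g.append([x])
    print('track',[(round(b[0],3),round(b[-1],3),len(b)) for b in g if len(b)>15])
    S=r.get_state(); t=dl(S['tool_pos']); zz=S['tool_pos'][2]-.0083
    m=(abs(z-zz)<.004)&(abs(d-t[0])<.06)&(abs(l-t[1])<.06)
    if m.sum()>10: print('block n',m.sum(),'d',d[m].min().round(3),d[m].max().round(3),'l',l[m].min().round(3),l[m].max().round(3),'tool',np.round(t,4))
E
python3 - <<'E'
from h import *
go(xy(.150),93.85,.155)
stable()
E
```

```text
shift [11.1 67.   2.3] turn [ 0.1 -0.  -0.1] | pos [0.5134 0.0557 0.1571] dl [ 0.161 -0.067] F [-0.1 -0.2 -2.2] open 0.449 ff 45.0 t 6.4
side pegs n 294 phase 0.2 [-155. -150.  -95.  -90.  -85.  -30.  -25.  -20.  -15.   30.   35.   85.
   90.   95.  145.  150.  155.]
side pocket 0 n 209 radial [0.089  0.0999 0.1156] ztop 0.0976
track [(np.float64(0.378), np.float64(0.402), 22), (np.float64(0.482), np.float64(0.51), 88)]
block n 200 d 0.135 0.178 l -0.105 -0.032 tool [ 0.1616 -0.0733]
```

move_arm --pt "12 -3 2 0 0 0 0.8" --pt "24 -9 2 0 0 0 0.8" --pt "36 -16 2 0 0 0 0.8" --pt "48 -23 2 0 0 0 0.8" --pt "60 -30 2 0 0 0 0.8"

```text
clock: 7.08
tool_pos: [0.4768, 0.1105, 0.1528]
eef_rot: [0.684, 0.729, -0.005, 0.0]
contact_force: [-0.9, -3.2, -2.3]
opening: 0.454
finger_force: 45.0
```

move_arm --pt "11 -5 0 0 0 0 0.8" --pt "22 -10 0 0 0 0 0.8" --pt "33 -14 0 0 0 0 0.8" --pt "43 -17 0 0 0 0 0.8" --pt "50 -18 0 0 0 0 0.8"

```text
clock: 7.7
tool_pos: [0.4584, 0.1638, 0.1538]
eef_rot: [0.683, 0.731, 0.0, 0.0]
contact_force: [-0.1, 0.2, -1.7]
opening: 0.446
finger_force: 45.0
```

move_arm --pt "0 0 0 0 0 0 0.8" --pt "0 0 0 0 0 0 0.8"

```text
clock: 7.95
tool_pos: [0.4585, 0.1621, 0.1536]
eef_rot: [0.683, 0.73, -0.0, 0.0]
contact_force: [0.4, 0.2, -1.9]
opening: 0.455
finger_force: 45.0
```

```bash
python3 - <<'E'
from h import *
go(xy(.45),93.85,.155)
stable()
E
```

```text
shift [-398.8  115.1   -1.1] turn [ 0.   0.  -0.1] | pos [0.4585 0.1621 0.1536] dl [ 0.0511 -0.1147] F [ 0.4  0.2 -1.9] open 0.455 ff 45.0 t 8.0
side pegs n 315 phase 0.46 [-155. -150.  -95.  -90.  -80.  -75.  -35.  -30.  -25.   25.   30.   35.
   85.   90.  145.  150.]
side pocket -60 n 47 radial [0.0875 0.0954 0.1119] ztop 0.0966
track [(np.float64(0.377), np.float64(0.403), 56), (np.float64(0.481), np.float64(0.509), 79)]
block n 228 d -0.007 0.109 l -0.152 -0.071 tool [ 0.0512 -0.1146]
```

move_arm --pt "0 0 -30 0 0 0 0.8" --pt "-25 5 -48 0 0 0 0.8" --pt "-75 20 -48 0 0 0 0.8" --pt "-130 38 -48 0 0 0 0.8" --pt "-185 55 -48 0 0 0 0.8"

```text
clock: 8.62
tool_pos: [0.5261, -0.0206, 0.2018]
eef_rot: [0.683, 0.73, 0.0, 0.0]
contact_force: [0.3, 0.9, -2.0]
opening: 0.453
finger_force: 45.0
```

move_arm --pt "-55 15 0 0 0 0 0.8" --pt "-110 30 0 0 0 0 0.8" --pt "-160 45 0 0 0 0 0.8" --pt "-200 55 0 0 0 0 0.8" --pt "-211 60 0 0 0 0 0.8"

```text
clock: 9.25
tool_pos: [0.5987, -0.2297, 0.2009]
eef_rot: [0.685, 0.728, -0.001, 0.0]
contact_force: [-0.4, 1.3, -1.9]
opening: 0.451
finger_force: 45.0
```

move_arm --pt "0 0 0 0 0 0 0.8" --pt "0 0 0 0 0 0 0.8"

```text
clock: 9.5
tool_pos: [0.5992, -0.2224, 0.2017]
eef_rot: [0.682, 0.731, 0.0, -0.001]
contact_force: [0.3, 0.8, -1.9]
opening: 0.447
finger_force: 45.0
```

```bash
python3 - <<'E'
from h import *
go(xy(.4475),93.85,.119)
stable()
E
```

```text
shift [-3.5  0.1 82.7] turn [-0.  -0.1  0.1] | pos [ 0.5992 -0.2224  0.2017] dl [ 4.442e-01 -1.000e-04] F [ 0.3  0.8 -1.9] open 0.447 ff 45.0 t 9.5
side pegs n 282 phase -0.18 [-155. -150.  -95.  -90.  -85.  -30.  -25.   30.   35.   85.   90.   95.
  145.  150.]
side pocket -60 n 228 radial [0.0885 0.1008 0.1149] ztop 0.0974
track [(np.float64(0.374), np.float64(0.404), 93), (np.float64(0.484), np.float64(0.51), 41)]
block n 147 d 0.419 0.461 l -0.039 0.035 tool [0.4442 0.    ]
```

move_arm --pt "-2.5 1 25 0 0 0 0.8" --pt "-2.5 1 50 0 0 0 0.8" --pt "-2.5 1 70 0 0 0 0.8" --pt "-2.5 1 82 0 0 0 0.8" --pt "-2.5 1 82 0 0 0 0.8"

```text
clock: 10.18
tool_pos: [0.6003, -0.2268, 0.1191]
eef_rot: [0.683, 0.731, -0.0, -0.001]
contact_force: [-0.1, -0.7, -1.2]
opening: 0.448
finger_force: 45.0
```

```bash
python3 - <<'E'
from h import *
go(xy(.15),93.85,.119)
stable()
E
```

```text
shift [ 2.986e+02 -6.000e-01  2.000e-01] turn [-0.1 -0.   0. ] | pos [ 0.6003 -0.2268  0.1191] dl [0.4486 0.0007] F [-0.1 -0.7 -1.2] open 0.448 ff 45.0 t 10.2
side pegs n 288 phase -0.15 [-155. -150.  -95.  -90.  -85.  -35.  -30.  -25.   30.   35.   85.   90.
   95.  145.  150.  155.]
side pocket -60 n 233 radial [0.0879 0.1008 0.1151] ztop 0.0969
track [(np.float64(0.378), np.float64(0.403), 100), (np.float64(0.421), np.float64(0.43), 39)]
block n 131 d 0.422 0.463 l -0.037 0.035 tool [0.4489 0.0013]
```

move_arm --pt "10 0 0 0 0 0 0.8" --pt "25 0 0 0 0 0 0.8" --pt "43 0 0 0 0 0 0.8" --pt "61 0 0 0 0 0 0.8" --pt "79 0 0 0 0 0 0.8"

```text
clock: 10.85
tool_pos: [0.5954, -0.1464, 0.1198]
eef_rot: [0.683, 0.731, 0.0, -0.0]
contact_force: [-0.3, 0.2, -2.3]
opening: 0.449
finger_force: 45.0
```

move_arm --pt "18 0 0 0 0 0 0.8" --pt "36 0 0 0 0 0 0.8" --pt "54 0 0 0 0 0 0.8" --pt "72 0 0 0 0 0 0.8" --pt "90 0 0 0 0 0 0.8"

```text
clock: 11.48
tool_pos: [0.5894, -0.0574, 0.1197]
eef_rot: [0.683, 0.73, 0.0, 0.0]
contact_force: [-0.5, 0.5, -2.4]
opening: 0.45
finger_force: 45.0
```

```bash
python3 - <<'E'
from h import *
go(xy(.15),93.85,.119)
stable()
E
```

```text
shift [128.9  -1.2   0.7] turn [ 0.  0. -0.] | pos [ 0.5894 -0.0574  0.1197] dl [0.2789 0.0011] F [-0.5  0.5 -2.4] open 0.45 ff 45.0 t 11.5
side pegs n 287 phase -0.12 [-155. -150.  -95.  -90.  -85.  -35.  -30.  -25.   30.   35.   85.   90.
   95.  145.  150.]
side pocket -60 n 234 radial [0.0883 0.1006 0.115 ] ztop 0.0974
track [(np.float64(0.222), np.float64(0.26), 165), (np.float64(0.479), np.float64(0.509), 92)]
block n 156 d 0.252 0.295 l -0.037 0.035 tool [0.275  0.0014]
```

move_arm --pt "16 0 0 0 0 0 0.8" --pt "32 0 0 0 0 0 0.8" --pt "48 0 0 0 0 0 0.8" --pt "64 0 0 0 0 0 0.8" --pt "80 0 0 0 0 0 0.8"

```text
clock: 12.15
tool_pos: [0.584, 0.0224, 0.1197]
eef_rot: [0.683, 0.73, 0.0, 0.0]
contact_force: [0.2, -0.9, -2.0]
opening: 0.453
finger_force: 45.0
```

move_arm --pt "12 0 0 0 0 0 0.8" --pt "24 0 0 0 0 0 0.8" --pt "36 0 0 0 0 0 0.8" --pt "47 0 0 0 0 0 0.8" --pt "47 0 0 0 0 0 0.8"

```text
clock: 12.78
tool_pos: [0.5809, 0.0695, 0.1198]
eef_rot: [0.682, 0.731, 0.0, -0.0]
contact_force: [0.9, -0.6, -2.9]
opening: 0.451
finger_force: 45.0
```

```bash
python3 - <<'E'
from h import *
go(xy(.15),93.85,.119)
stable()
E
```

```text
shift [ 1.7 -1.2  0.8] turn [ 0.  -0.   0.1] | pos [0.5809 0.0695 0.1198] dl [0.1517 0.0012] F [ 0.9 -0.6 -2.9] open 0.451 ff 45.0 t 12.8
side pegs n 380 phase 0.19 [-155. -150.  -95.  -90.  -85.  -30.  -25.  -15.  -10.   -5.    0.    5.
   10.   30.   35.   85.   90.   95.  145.  150.]
side pocket -60 n 233 radial [0.0879 0.1008 0.1151] ztop 0.0971
side pocket 0 n 300 radial [0.0897 0.1057 0.1305] ztop 0.102
track [(np.float64(0.484), np.float64(0.511), 90)]
block n 182 d 0.11 0.169 l -0.056 0.034 tool [0.1529 0.0011]
```

move_arm --pt "-9 0 0 0 0 0 0.8" --pt "-9 0 -18 0 0 0 0.8" --pt "-9 0 -34 0 0 0 0.8" --pt "-9 -35 -34 0 0 0 0.8" --pt "-9 -68 -34 0 0 0 0.8"

```text
clock: 13.45
tool_pos: [0.5136, 0.0548, 0.1552]
eef_rot: [0.683, 0.73, 0.001, 0.001]
contact_force: [-0.1, 0.2, -1.6]
opening: 0.449
finger_force: 45.0
```

```bash
python3 - <<'E'
from h import *
go(xy(.150),93.85,.155)
stable()
E
```

```text
shift [12.  66.9  0.4] turn [ 0.2 -0.  -0. ] | pos [0.5136 0.0548 0.1552] dl [ 0.1619 -0.0669] F [-0.1  0.2 -1.6] open 0.449 ff 45.0 t 13.4
side pegs n 293 phase 0.07 [-155. -150.  -95.  -90.  -85.  -30.  -25.  -15.   30.   35.   85.   90.
   95.  145.  150.]
side pocket -60 n 233 radial [0.0883 0.101  0.1149] ztop 0.0974
side pocket 0 n 209 radial [0.0898 0.0999 0.1151] ztop 0.0977
track [(np.float64(0.483), np.float64(0.511), 92)]
block n 193 d 0.136 0.18 l -0.104 -0.033 tool [ 0.1625 -0.0731]
```

Roller1 lies in its pocket. I turn the table the same way as before.

move_arm --pt "12 -3 0 0 0 0 0.8" --pt "24 -9 0 0 0 0 0.8" --pt "36 -16 0 0 0 0 0.8" --pt "48 -23 0 0 0 0 0.8" --pt "60 -30 0 0 0 0 0.8"

```text
clock: 14.12
tool_pos: [0.4766, 0.1088, 0.1529]
eef_rot: [0.684, 0.729, -0.005, 0.0]
contact_force: [-1.0, -4.6, -1.5]
opening: 0.448
finger_force: 45.0
```

move_arm --pt "11 -5 0 0 0 0 0.8" --pt "22 -10 0 0 0 0 0.8" --pt "33 -14 0 0 0 0 0.8" --pt "43 -17 0 0 0 0 0.8" --pt "51 -18 0 0 0 0 0.8"

```text
clock: 14.75
tool_pos: [0.4585, 0.1633, 0.1538]
eef_rot: [0.683, 0.731, 0.0, 0.0]
contact_force: [0.6, 0.5, -1.9]
opening: 0.448
finger_force: 45.0
```

move_arm --pt "0 0 0 0 0 0 0.8" --pt "0 0 -30 0 0 0 0.8" --pt "0 0 -48 0 0 0 0.8"

```text
clock: 15.12
tool_pos: [0.4588, 0.1617, 0.2026]
eef_rot: [0.683, 0.73, 0.0, 0.0]
contact_force: [0.2, -0.4, -2.5]
opening: 0.449
finger_force: 45.0
```

```bash
python3 - <<'E'
from h import *
go(xy(.555),93.85,.2)
stable()
E
```

```text
shift [-503.3  115.2    2.7] turn [ 0.   0.  -0.1] | pos [0.4588 0.1617 0.2026] dl [ 0.0515 -0.1144] F [ 0.2 -0.4 -2.5] open 0.449 ff 45.0 t 15.1
side pegs n 237 phase -0.93 [-155. -150.  -95.  -90.   25.   30.   35.   85.   90.   95.  145.  150.]
side pocket -120 n 291 radial [0.0905 0.1057 0.1163] ztop 0.0972
side pocket -60 n 211 radial [0.088  0.1006 0.1149] ztop 0.0975
track [(np.float64(0.481), np.float64(0.51), 92)]
block n 227 d 0.027 0.067 l -0.152 -0.079 tool [ 0.0511 -0.1134]
```

move_arm --pt "-35 6 0 0 0 0 0.8" --pt "-85 18 0 0 0 0 0.8" --pt "-140 32 0 0 0 0 0.8" --pt "-195 45 0 0 0 0 0.8" --pt "-250 58 0 0 0 0 0.8"

```text
clock: 15.8
tool_pos: [0.5331, -0.0859, 0.2012]
eef_rot: [0.683, 0.73, -0.0, -0.0]
contact_force: [0.5, 1.2, -1.9]
opening: 0.449
finger_force: 45.0
```

move_arm --pt "-55 12 0 0 0 0 0.8" --pt "-110 25 0 0 0 0 0.8" --pt "-165 37 0 0 0 0 0.8" --pt "-215 48 0 0 0 0 0.8" --pt "-250 57 0 0 0 0 0.8"

```text
clock: 16.42
tool_pos: [0.6054, -0.3332, 0.2004]
eef_rot: [0.685, 0.729, -0.001, -0.0]
contact_force: [0.5, 0.2, -2.2]
opening: 0.454
finger_force: 45.0
```

move_arm --pt "0 0 0 0 0 0 0.8" --pt "0 0 0 0 0 0 0.8" --pt "0 0 0 0 0 0 0.8"

```text
clock: 16.8
tool_pos: [0.6065, -0.3272, 0.2016]
eef_rot: [0.682, 0.731, 0.0, -0.001]
contact_force: [-0.5, -0.1, -2.6]
opening: 0.447
finger_force: 45.0
```

```bash
python3 - <<'E'
from h import *
go(xy(.5545),93.85,.119)
stable()
E
```

```text
shift [-5.4 -0.1 82.6] turn [-0.  -0.1  0.1] | pos [ 0.6065 -0.3272  0.2016] dl [5.492e-01 1.000e-04] F [-0.5 -0.1 -2.6] open 0.447 ff 45.0 t 16.8
side pegs n 278 phase -0.2 [-155. -150.  -95.  -90.  -85.  -35.  -30.  -25.   30.   35.   90.   95.
  145.  150.]
side pocket -120 n 297 radial [0.0904 0.1053 0.1163] ztop 0.0974
side pocket -60 n 228 radial [0.0879 0.1006 0.1146] ztop 0.0978
track [(np.float64(0.483), np.float64(0.51), 89)]
block n 118 d 0.522 0.564 l -0.036 0.034 tool [5.495e-01 1.000e-04]
```

move_arm --pt "-6.5 1 25 0 0 0 0.8" --pt "-6.5 1 50 0 0 0 0.8" --pt "-6.5 1 70 0 0 0 0.8" --pt "-6.5 1 82 0 0 0 0.8" --pt "-6.5 1 82 0 0 0 0.8"

```text
clock: 17.48
tool_pos: [0.6075, -0.3351, 0.119]
eef_rot: [0.683, 0.73, -0.0, -0.001]
contact_force: [-0.5, 0.2, -3.1]
opening: 0.451
finger_force: 45.0
```

```bash
python3 - <<'E'
from h import *
go(xy(.15),93.85,.119)
stable()
E
```

```text
shift [ 4.072e+02 -6.000e-01  3.000e-01] turn [-0.1 -0.   0. ] | pos [ 0.6075 -0.3351  0.119 ] dl [0.5572 0.0006] F [-0.5  0.2 -3.1] open 0.451 ff 45.0 t 17.5
side pegs n 280 phase -0.18 [-155. -150.  -95.  -90.  -85.  -30.  -25.   30.   35.   85.   90.   95.
  145.  150.]
side pocket -120 n 296 radial [0.0897 0.1053 0.1159] ztop 0.0975
side pocket -60 n 228 radial [0.0883 0.1006 0.1146] ztop 0.0974
track [(np.float64(0.484), np.float64(0.511), 92), (np.float64(0.531), np.float64(0.539), 38)]
block n 110 d 0.53 0.572 l -0.037 0.035 tool [0.5575 0.0013]
```

move_arm --pt "10 0 0 0 0 0 0.8" --pt "25 0 0 0 0 0 0.8" --pt "43 0 0 0 0 0 0.8" --pt "61 0 0 0 0 0 0.8" --pt "79 0 0 0 0 0 0.8"

```text
clock: 18.15
tool_pos: [0.6026, -0.2546, 0.1198]
eef_rot: [0.683, 0.731, 0.0, -0.0]
contact_force: [0.5, 0.5, -2.3]
opening: 0.449
finger_force: 45.0
```

move_arm --pt "18 0 0 0 0 0 0.8" --pt "36 0 0 0 0 0 0.8" --pt "54 0 0 0 0 0 0.8" --pt "72 0 0 0 0 0 0.8" --pt "90 0 0 0 0 0 0.8"

```text
clock: 18.77
tool_pos: [0.5966, -0.1657, 0.1197]
eef_rot: [0.683, 0.73, 0.0, 0.0]
contact_force: [-0.2, 0.6, -0.5]
opening: 0.452
finger_force: 45.0
```

```bash
python3 - <<'E'
from h import *
go(xy(.15),93.85,.119)
stable()
E
```

```text
shift [237.5  -1.2   0.7] turn [ 0.  0. -0.] | pos [ 0.5966 -0.1657  0.1197] dl [0.3875 0.0011] F [-0.2  0.6 -0.5] open 0.452 ff 45.0 t 18.8
side pegs n 287 phase -0.15 [-155. -150.  -95.  -90.  -35.  -30.  -25.   30.   35.   85.   90.   95.
  145.  150.]
side pocket -120 n 286 radial [0.0901 0.1052 0.1158] ztop 0.0976
side pocket -60 n 229 radial [0.0887 0.101  0.1149] ztop 0.0982
track [(np.float64(0.333), np.float64(0.368), 148)]
block n 139 d 0.362 0.402 l -0.037 0.035 tool [0.3835 0.0014]
```

move_arm --pt "18 0 0 0 0 0 0.8" --pt "36 0 0 0 0 0 0.8" --pt "54 0 0 0 0 0 0.8" --pt "72 0 0 0 0 0 0.8" --pt "90 0 0 0 0 0 0.8"

```text
clock: 19.45
tool_pos: [0.5905, -0.0757, 0.1197]
eef_rot: [0.683, 0.73, 0.0, -0.0]
contact_force: [-0.7, 0.3, -2.3]
opening: 0.448
finger_force: 45.0
```

move_arm --pt "18 0 0 0 0 0 0.8" --pt "36 0 0 0 0 0 0.8" --pt "54 0 0 0 0 0 0.8" --pt "72 0 0 0 0 0 0.8" --pt "88 0 0 0 0 0 0.8"

```text
clock: 20.08
tool_pos: [0.5847, 0.0122, 0.1197]
eef_rot: [0.683, 0.73, 0.0, -0.0]
contact_force: [-0.5, 0.4, -2.2]
opening: 0.45
finger_force: 45.0
```

move_arm --pt "12 0 0 0 0 0 0.8" --pt "24 0 0 0 0 0 0.8" --pt "36 0 0 0 0 0 0.8" --pt "47 0 0 0 0 0 0.8" --pt "57 0 0 0 0 0 0.8"

```text
clock: 20.7
tool_pos: [0.5809, 0.0683, 0.1197]
eef_rot: [0.683, 0.73, 0.0, -0.0]
contact_force: [-0.7, -0.3, -2.4]
opening: 0.452
finger_force: 45.0
```

```bash
python3 - <<'E'
from h import *
go(xy(.15),93.85,.119)
stable()
E
```

```text
shift [ 2.9 -1.2  0.7] turn [ 0. -0. -0.] | pos [0.5809 0.0683 0.1197] dl [0.1529 0.0012] F [-0.7 -0.3 -2.4] open 0.452 ff 45.0 t 20.7
side pegs n 349 phase 0.16 [-155. -150.  -95.  -90.  -85.  -30.  -25.  -15.  -10.   -5.   -0.    5.
   10.   30.   35.   85.   90.   95.  145.  150.  155.]
side pocket -120 n 298 radial [0.0894 0.1058 0.116 ] ztop 0.0976
side pocket -60 n 228 radial [0.0883 0.1006 0.1149] ztop 0.0979
side pocket 0 n 303 radial [0.0954 0.1104 0.1318] ztop 0.1009
track []
block n 174 d 0.129 0.169 l -0.037 0.036 tool [0.1508 0.0012]
```

move_arm --pt "1 0 0 0 0 0 0.8" --pt "2 0 0 0 0 0 0.8" --pt "2 0 0 0 0 0 0.8" --pt "2 0 0 0 0 0 0.8"

```text
clock: 21.25
tool_pos: [0.5809, 0.0692, 0.1197]
eef_rot: [0.683, 0.73, -0.0, 0.0]
contact_force: [-0.1, -0.8, -1.8]
opening: 0.452
finger_force: 45.0
```

move_arm --pt "-11 0 0 0 0 0 0.8" --pt "-11 0 -18 0 0 0 0.8" --pt "-11 0 -34 0 0 0 0.8" --pt "-11 -35 -34 0 0 0 0.8" --pt "-11 -68 -34 0 0 0 0.8"

```text
clock: 21.88
tool_pos: [0.5133, 0.0537, 0.1544]
eef_rot: [0.683, 0.73, 0.001, 0.0]
contact_force: [-0.6, -0.0, -2.5]
opening: 0.449
finger_force: 45.0
```

```bash
python3 - <<'E'
from h import *
go(xy(.150),93.85,.155)
stable()
E
```

```text
shift [13.  67.3 -0.5] turn [ 0.1 -0.  -0.1] | pos [0.5133 0.0537 0.1544] dl [ 0.163  -0.0673] F [-0.6 -0.  -2.5] open 0.449 ff 45.0 t 21.9
side pegs n 279 phase -0.19 [-155. -150.  -95.  -90.  -30.  -25.   30.   35.   90.   95.  145.  150.]
side pocket -120 n 292 radial [0.09   0.1055 0.1159] ztop 0.0971
side pocket -60 n 224 radial [0.0883 0.1007 0.1146] ztop 0.0974
side pocket 0 n 207 radial [0.0894 0.1    0.1152] ztop 0.0975
track []
block n 197 d 0.107 0.178 l -0.105 -0.033 tool [ 0.1635 -0.0736]
```

All three rollers are in pockets and the track is empty. One more turn brings an empty pocket to face the track.

move_arm --pt "12 -3 0 0 0 0 0.8" --pt "24 -9 0 0 0 0 0.8" --pt "36 -16 0 0 0 0 0.8" --pt "48 -23 0 0 0 0 0.8" --pt "60 -30 0 0 0 0 0.8"

```text
clock: 22.55
tool_pos: [0.4761, 0.1078, 0.1526]
eef_rot: [0.684, 0.729, -0.006, -0.0]
contact_force: [-1.9, -4.6, -2.9]
opening: 0.452
finger_force: 45.0
```

move_arm --pt "11 -5 0 0 0 0 0.8" --pt "22 -10 0 0 0 0 0.8" --pt "33 -14 0 0 0 0 0.8" --pt "43 -17 0 0 0 0 0.8" --pt "52 -18 0 0 0 0 0.8"

```text
clock: 23.18
tool_pos: [0.4584, 0.1637, 0.1538]
eef_rot: [0.683, 0.73, 0.0, 0.0]
contact_force: [-0.3, -0.2, -2.1]
opening: 0.449
finger_force: 45.0
```

move_arm --pt "0 0 0 0 0 0 0.8" --pt "0 0 -30 0 0 0 0.8" --pt "0 0 -48 0 0 0 0.8"

```text
clock: 23.55
tool_pos: [0.4588, 0.1622, 0.2026]
eef_rot: [0.683, 0.73, 0.0, 0.0]
contact_force: [-0.0, 0.8, -1.9]
opening: 0.448
finger_force: 45.0
```

```bash
python3 - <<'E'
from h import *
# paddle offset from tool ~ +5 mm along tool x; mat centre
go(np.array([.404,-.240])-np.array([0,.004]),93.85,.2)
stable()
E
```

```text
shift [-401.7  -81.4    2.6] turn [ 0.   0.  -0.1] | pos [0.4588 0.1622 0.2026] dl [ 0.051  -0.1144] F [-0.   0.8 -1.9] open 0.448 ff 45.0 t 23.6
side pegs n 239 phase -1.56 [-155. -150.  -95.  -90.   25.   30.   35.   85.   90.  145.  150.]
side pocket -180 n 294 radial [0.0931 0.1085 0.1193] ztop 0.0968
side pocket -120 n 299 radial [0.0898 0.1058 0.1165] ztop 0.0976
side pocket -60 n 206 radial [0.0885 0.1    0.1141] ztop 0.0971
track []
block n 226 d 0.026 0.067 l -0.152 -0.08 tool [ 0.0507 -0.1134]
```

move_arm --pt "-30 -6 0 0 0 0 0.8" --pt "-80 -16 0 0 0 0 0.8" --pt "-130 -26 0 0 0 0 0.8" --pt "-180 -36 0 0 0 0 0.8" --pt "-230 -46 0 0 0 0 0.8"

```text
clock: 24.22
tool_pos: [0.4274, -0.072, 0.2014]
eef_rot: [0.683, 0.73, -0.0, 0.0]
contact_force: [0.9, -0.4, -2.4]
opening: 0.452
finger_force: 45.0
```

move_arm --pt "-50 -10 10 0 0 0 0.8" --pt "-100 -21 20 0 0 0 0.8" --pt "-150 -31 30 0 0 0 0.8" --pt "-170 -35 40 0 0 0 0.8" --pt "-170 -35 50 0 0 0 0.8"

```text
clock: 24.85
tool_pos: [0.4037, -0.2433, 0.1509]
eef_rot: [0.684, 0.729, -0.0, 0.0]
contact_force: [-0.5, 0.6, -1.3]
opening: 0.445
finger_force: 45.0
```

move_arm --pt "0 0 0 0 0 0 0.8" --pt "0 0 0 0 0 0 0.8"

```text
clock: 25.1
tool_pos: [0.4049, -0.2401, 0.1519]
eef_rot: [0.682, 0.731, 0.0, -0.0]
contact_force: [-0.0, 0.6, -0.9]
opening: 0.452
finger_force: 45.0
```

```bash
python3 - <<'E'
from h import *
go((.404,-.244),93.85,.0545)
s=snap('side','side5.png'); P=cloud(s).reshape(-1,3); S=r.get_state(); z=S['tool_pos'][2]
m=(abs(P[:,0]-S['tool_pos'][0])<.06)&(abs(P[:,1]-S['tool_pos'][1])<.06)&(abs(P[:,2]-z+.0083)<.005)
B=P[m]; print(len(B),np.median(B[:,2]),cv2.minAreaRect((B[:,:2]*1000).astype(np.float32)))
f=s['frame'].reshape(-1,3); k=(f.max(1)<50)&(abs(P[:,2]-.004)<.004)&(abs(P[:,0]-.404)<.08)&(abs(P[:,1]+.24)<.08)
print('mat',k.sum(),P[k].min(0),P[k].max(0))
E
```

```text
shift [-3.9 -1.2 97.4] turn [ 0.  -0.   0.2] | pos [ 0.4049 -0.2401  0.1519] dl [ 0.4488 -0.1952] F [-0.   0.6 -0.9] open 0.452 ff 45.0 t 25.1
159 0.14377187327606122 ((405.298828125, -234.9557647705078), (71.58995056152344, 41.49833297729492), 3.526855945587158)Traceback (most recent call last):
  File "<stdin>", line 7, in <module>
    return umr_minimum(a, axis, None, out, keepdims, initial, where)
ValueError: zero-size array to reduction operation minimum which has no identity
```

View pics/side5.png

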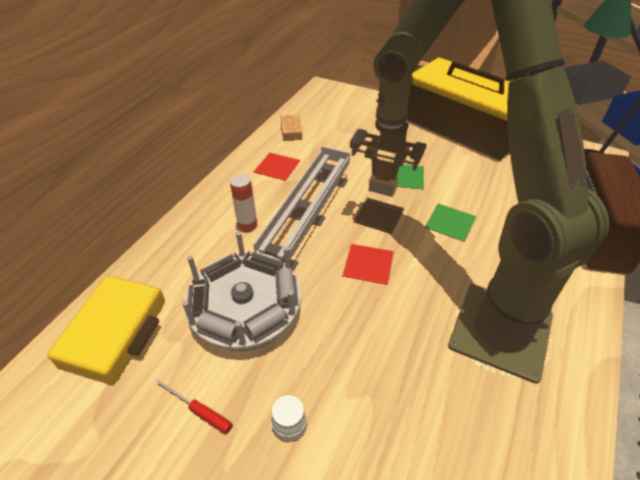

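The side view shows the three rollers in the near pockets at (217,325), (266,321) and (287,284). The pocket facing the track is empty, and the paddle is upright above the black mat at (379,215). I set it down.

move_arm --pt "-4 -1 40 0 0 0 0.8" --pt "-4 -1 75 0 0 0 0.8" --pt "-4 -1 88 0 0 0 0.8" --pt "-4 -1 94 0 0 0 0.8" --pt "-4 -1 97 0 0 0 0.8"

```text
clock: 25.78
tool_pos: [0.4041, -0.2457, 0.055]
eef_rot: [0.683, 0.731, 0.0, 0.0]
contact_force: [0.6, -0.3, -1.2]
opening: 0.449
finger_force: 45.0
```

move_arm --pt "0 0 0 0 0 0 0.8" --pt "0 0 0.5 0 0 0 0.8"

```text
clock: 26.02
tool_pos: [0.4039, -0.2462, 0.0548]
eef_rot: [0.683, 0.73, 0.0, 0.001]
contact_force: [0.6, -0.3, -0.5]
opening: 0.45
finger_force: 45.0
```

move_arm --pt "0 0 0.7 0 0 0 0.8" --pt "0 0 0.7 0 0 0 0.45" --pt "0 0 0.7 0 0 0 0.2" --pt "0 0 0.7 0 0 0 0" --pt "0 0 0.7 0 0 0 0"

```text
clock: 26.65
tool_pos: [0.4035, -0.2459, 0.0535]
eef_rot: [0.683, 0.73, 0.0, 0.0]
contact_force: [0.4, 0.4, 0.4]
opening: 0.865
finger_force: 0.0
```

move_arm --pt "0 0 0 0 0 0 0" --pt "0 0 -30 0 0 0 0" --pt "0 0 -70 0 0 0 0" --pt "0 0 -120 0 0 0 0" --pt "0 0 -170 0 0 0 0"

```text
clock: 27.28
tool_pos: [0.403, -0.2459, 0.225]
eef_rot: [0.683, 0.73, -0.0, -0.0]
contact_force: [0.2, -0.7, 0.5]
opening: 1.006
finger_force: 0.0
```

move_arm --pt "-40 0 0 0 0 0 0" --pt "-80 0 0 0 0 0 0" --pt "-110 0 0 0 0 0 0" --pt "-110 0 0 0 0 0 0" --pt "-110 0 0 0 0 0 0"

```text
clock: 27.9
tool_pos: [0.4107, -0.3543, 0.2233]
eef_rot: [0.683, 0.731, 0.0, -0.001]
contact_force: [0.1, 0.7, -0.3]
opening: 1.0
finger_force: 0.0
```

```bash
python3 - <<'E'
from h import *
stable(); table('top6.png')
s=snap('side'); P=cloud(s).reshape(-1,3)
m=(abs(P[:,0]-.404)<.07)&(abs(P[:,1]+.24)<.07)
for a,b in((.09,.105),(.04,.052)):
    B=P[m&(P[:,2]>a)&(P[:,2]<b)]; print(len(B),np.median(B[:,2]).round(4),cv2.minAreaRect((B[:,:2]*1000).astype(np.float32)))
go((.4,-.4),None,.2)
E
```

```text
side pegs n 285 phase -0.21 [-155. -150.  -95.  -90.  -30.  -25.   30.   35.   85.   90.   95.  145.
  150.]
side pocket -180 n 297 radial [0.0933 0.108  0.1197] ztop 0.0969
side pocket -120 n 296 radial [0.0901 0.1058 0.1168] ztop 0.0975
side pocket -60 n 227 radial [0.0882 0.1008 0.1146] ztop 0.098
track []
pegs n 236 phase deg off click -0.18 pts [-155. -150.  -95.  -90.  -35.  -30.  -25.   30.   35.   90.   95.  145.
  150.  155.]
roller tops in pockets (angle ccw from track): [(-180, 230), (-160, 89), (-140, 233), (-120, 224), (-100, 64), (-80, 233), (-60, 220), (-40, 34), (-20, 13), (20, 17), (80, 21), (100, 13), (140, 48), (160, 217)]
-180 447 rho [0.091  0.1072 0.1228] z [0.0945 0.0988]
-120 457 rho [0.0905 0.107  0.1211] z [0.0943 0.0988]
-60 453 rho [0.0884 0.1064 0.1201] z [0.0941 0.0987]
98 0.0974 ((443.5256042480469, -223.3487548828125), (38.57630920410156, 27.49972152709961), 0.5797576308250427)
166 0.0455 ((440.69879150390625, -223.20448303222656), (65.618896484375, 44.03768539428711), 1.892334222793579)
shift [-44.9 -14.1  23.6] turn [0. 0. 0.] | pos [ 0.411  -0.3542  0.2236] dl [ 0.5631 -0.1967] F [-0.2  0.6  0.6] open 1.003 ff 0.0 t 28.1
```

View pics/top6.png

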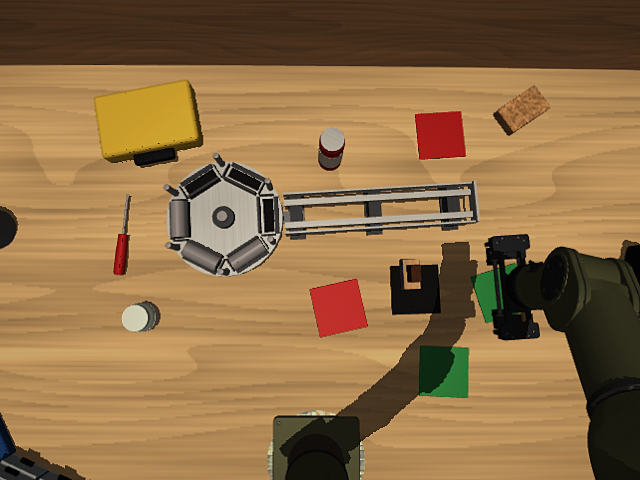

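The top view shows the paddle knocked aside, at (410,275) instead of the mat's centre at (415,290), about 43 mm off. I take it up again and place it properly.

```bash
python3 - <<'E'
from h import *
s=snap('top'); P=cloud(s).reshape(-1,3)
m=(abs(P[:,0]-.43)<.09)&(abs(P[:,1]+.225)<.06)
for a,b in((.09,.105),(.04,.052)):
    B=P[m&(P[:,2]>a)&(P[:,2]<b)]; print(len(B),np.median(B[:,2]).round(4),cv2.minAreaRect((B[:,:2]*1000).astype(np.float32)))
go((.442,-.224),92.5,.15)
E
```

```text
188 0.0981 ((439.4517517089844, -223.05706787109375), (39.118003845214844, 24.77419662475586), 3.5717954635620117)
298 0.046 ((439.48651123046875, -222.6754913330078), (71.59996032714844, 41.578582763671875), 1.635035753250122)
shift [128.   39.9  73.7] turn [-0.  -0.   1.4] | pos [ 0.411  -0.3544  0.2237] dl [ 0.5633 -0.1967] F [-0.3 -0.9  0.4] open 1.003 ff 0.0 t 28.1
```

move_arm --pt "35 10 20 0 0 1 0" --pt "75 22 40 0 0 1 0" --pt "115 34 60 0 0 1 0" --pt "129 37 74 0 0 1 0" --pt "129 37 74 0 0 1 0"

```text
clock: 28.72
tool_pos: [0.439, -0.2225, 0.1491]
eef_rot: [0.688, 0.726, -0.0, -0.001]
contact_force: [-0.4, -0.1, 1.0]
opening: 0.997
finger_force: 0.0
```

```bash
python3 - <<'E'
from h import *
go((.4395,-.223),92.8,.0545)
s=snap('side'); P=cloud(s).reshape(-1,3)
m=(abs(P[:,0]-.43)<.09)&(abs(P[:,1]+.225)<.06)
for a,b in((.09,.102),(.04,.052)):
    B=P[m&(P[:,2]>a)&(P[:,2]<b)]; print(len(B),np.median(B[:,2]).round(4),cv2.minAreaRect((B[:,:2]*1000).astype(np.float32)))
E
```

```text
shift [-0.7  0.6 94.6] turn [-0.1 -0.1  0.3] | pos [ 0.439  -0.2225  0.1491] dl [ 0.4335 -0.16  ] F [-0.4 -0.1  1. ] open 0.997 ff 0.0 t 28.7
101 0.0971 ((443.449462890625, -223.30810546875), (38.748809814453125, 28.195186614990234), 4.554469108581543)
180 0.0456 ((443.11993408203125, -223.50184631347656), (69.55560302734375, 46.764610290527344), 4.010714530944824)
```

move_arm --pt "-1 1 40 0 0 0 0" --pt "-1 1 75 0 0 0 0" --pt "-1 1 94 0 0 0 0" --pt "-1 1 94 0 0 0 0.6" --pt "-1 1 94 0 0 0 0.8" --newtons 45

```text
clock: 29.4
tool_pos: [0.4407, -0.2265, 0.0565]
eef_rot: [0.69, 0.724, 0.0, 0.001]
contact_force: [-0.1, -0.7, 0.3]
opening: 0.796
finger_force: 0.0
```

move_arm --pt "0 0 0 0 0 0 0.8" --pt "0 0 0 0 0 0 0.8" --pt "0 0 0 0 0 0 0.8" --pt "0 0 0 0 0 0 0.8" --pt "0 0 -15 0 0 0 0.8"

```text
clock: 30.02
tool_pos: [0.4391, -0.2251, 0.0699]
eef_rot: [0.689, 0.724, -0.001, -0.001]
contact_force: [0.3, 0.1, -2.4]
opening: 0.453
finger_force: 45.0
```

```bash
python3 - <<'E'
from h import *
go((.404,-.240),None,.07)
E
```

```text
shift [-13.1 -35.8   0. ] turn [0. 0. 0.] | pos [ 0.4391 -0.2251  0.0699] dl [ 0.4362 -0.16  ] F [ 0.3  0.1 -2.4] open 0.453 ff 45.0 t 30.0
```

move_arm --pt "-8 -18 0 0 0 0 0.8" --pt "-15 -35 0 0 0 0 0.8" --pt "-15 -35 7 0 0 0 0.8" --pt "-15 -35 13 0 0 0 0.8" --pt "-15 -35 15 0 0 0 0.8"

```text
clock: 30.65
tool_pos: [0.4062, -0.2418, 0.0559]
eef_rot: [0.689, 0.725, -0.0, 0.0]
contact_force: [-4.5, 2.0, 31.7]
opening: 0.45
finger_force: 45.0
```

move_arm --pt "0 0 0.5 0 0 0 0.8" --pt "0 0 0.5 0 0 0 0.45" --pt "0 0 0.5 0 0 0 0.2" --pt "0 0 0.5 0 0 0 0" --pt "0 0 0.5 0 0 0 0"

```text
clock: 31.28
tool_pos: [0.406, -0.2421, 0.0548]
eef_rot: [0.689, 0.724, 0.0, -0.0]
contact_force: [-0.1, 0.2, 0.2]
opening: 0.862
finger_force: 0.0
```

move_arm --pt "0 0 0 0 0 0 0" --pt "0 0 -30 0 0 0 0" --pt "0 0 -70 0 0 0 0" --pt "0 0 -120 0 0 0 0" --pt "0 0 -170 0 0 0 0"

```text
clock: 31.9
tool_pos: [0.4054, -0.2421, 0.2265]
eef_rot: [0.689, 0.724, -0.0, -0.0]
contact_force: [0.5, -0.3, 0.0]
opening: 0.999
finger_force: 0.0
```

move_arm --pt "-40 0 0 0 0 0 0" --pt "-80 0 0 0 0 0 0" --pt "-110 0 0 0 0 0 0" --pt "-110 0 0 0 0 0 0" --pt "-110 0 0 0 0 0 0"

```text
clock: 32.52
tool_pos: [0.4112, -0.3507, 0.2249]
eef_rot: [0.689, 0.725, 0.0, -0.001]
contact_force: [0.8, 1.0, -0.2]
opening: 1.0
finger_force: 0.0
```

```bash
python3 - <<'E'
from h import *
s=snap('top'); P=cloud(s).reshape(-1,3)
m=(abs(P[:,0]-.43)<.09)&(abs(P[:,1]+.235)<.07)
for a,b in((.09,.105),(.04,.052)):
    B=P[m&(P[:,2]>a)&(P[:,2]<b)]; print(len(B),np.median(B[:,2]).round(4),cv2.minAreaRect((B[:,:2]*1000).astype(np.float32)))
table(); go((.4,-.4),None,.2)
E
```

```text
194 0.0982 ((402.55426025390625, -238.74200439453125), (38.438575744628906, 24.971956253051758), 0.1039598137140274)
302 0.0464 ((401.8944396972656, -238.7309112548828), (71.24307250976562, 40.981380462646484), 1.7210496664047241)
pegs n 236 phase deg off click -0.23 pts [-155. -150.  -95.  -90.  -35.  -30.  -25.   30.   35.   90.   95.  145.
  150.  155.]
roller tops in pockets (angle ccw from track): [(-180, 234), (-160, 78), (-140, 234), (-120, 230), (-100, 59), (-80, 229), (-60, 217), (-40, 31), (-20, 12), (80, 16), (140, 48), (160, 221)]
-180 455 rho [0.0916 0.1077 0.1224] z [0.0944 0.0989]
-120 464 rho [0.0896 0.1072 0.1218] z [0.0947 0.0988]
-60 446 rho [0.0895 0.107  0.1207] z [0.0944 0.0988]
shift [-49.  -14.1  25. ] turn [0. 0. 0.] | pos [ 0.4115 -0.3504  0.2251] dl [ 0.5593 -0.196 ] F [ 0.1 -0.1  0.3] open 1.002 ff 0.0 t 32.6
```

The paddle stands within 2 mm of the mat's centre, the rollers are seated and the table is clicked in. I hand the job in.

```bash
python3 -c "
from plant import finish_job
print(finish_job())"
```

```text
the job is handed in; nothing more can be done
None
```

The job is handed in: all three rollers lie in pockets of their own, an empty pocket faces the track, and the paddle stands upright on the black mat, set there a second time after it was knocked about 43 mm aside; no verdict came back.

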